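# Start and screw home an oil filler cap on a cylinder head

## Task

The oil filler cap has been stood on its neck on the cam cover without being started. Leaving it on the neck, turn it backward (anticlockwise from above) until you feel its thread drop into the start, then screw it clockwise until its flange is fully down on the neck and it is snug, and let go. Leave the other things around the bench where they are.

Things in the scene. Friction and masses are not known exactly. Their poses are not given: they have to be found in the camera images.
- engine: aluminium three-cylinder cylinder head with its cam cover bolted on, fixed on the bench: 158 x 338 mm, flat cover top 173 mm above the bench (coils on it reach 191 mm). Origin under its centre at bench level; y runs along its length, z up. The oil filler neck stands on the cover at x = -25, y = +90 mm.
- neck (a point): centre of the filler neck's mouth: on the neck axis, in the plane of its flat top, 199 mm above the bench; axes as the engine's. Neck 57 mm outside, 26 mm tall, bore 38 mm, with a coarse right-handed two-start internal thread, lead 20 mm per turn. Between the two thread starts the neck top is flat and an unstarted cap slides round on it.
- start_mark (a point): small cast rib (10 x 5 mm, 5 mm high, origin on its top) on the cover just outside the neck, 38.5 mm from the neck axis on the engine's +x side; a second lies opposite on the -x side. They mark the two open thread starts, which are alike.
- cap: loose black plastic oil filler cap, 0.06 to 0.12 kg. Flange 64 mm across, 7 mm thick; on it a straight grip bar along the cap's x, 54 mm long, 14 mm wide, from z = 7 to 29 mm; below, a 36.4 mm plug down to z = -20.3 mm with a short thread lug under each end of the bar. Origin on the axis at the flange's underside, z up: its height above point neck is the gap under the flange.
- cap_end (a point): one end of the grip bar: 27 mm along the cap's x from its axis, 18 mm above the flange's underside. At the start the cap stands unstarted on the neck, gap 10.3 mm, with this end 0.55 to 1.3 rad clockwise (seen from above) of the start_mark.
- cap_grip (a point): middle of the grip bar, on the cap's axis, 18 mm above the flange's underside. With the bar turned back in line with the ribs (within 0.25 rad) an unclamped cap falls about 6 mm into the thread, to a gap near 4.3 mm. Further back the lugs meet a stop. Turned clockwise it sinks easily: flange down 1.4 rad past the ribs, tight at about 1.75 rad. Fingers 2 to 3 mm wider than the bar turn it like a key.
- socket: deep steel spark-plug socket, 25 mm diameter, 60 mm tall, standing on the cam cover well away from the neck
- coolant_cap: round black ribbed cap without a bar, 58 mm diameter, 22 mm tall, lying on the bench; it belongs to a coolant tank
- hammer: hammer lying on the bench
- screwdriver: screwdriver lying on the bench
- wood_block: softwood block 190 x 75 x 45 mm on the bench
- oil_filter: white spin-on oil filter canister, 76 mm diameter, 92 mm tall, standing on the bench
There are look-alikes about, which are no part of the job. What is shaped like the cap but green or purple is not meant.

How it is judged (in metres and radians):
On the way, in this order (a step that is already met when the one before it is completed fails the run):
1. turned back to the thread start, the cap has dropped into the thread (z of cap in the frame of neck below 0.0075 m and y of cap_end in the frame of neck above -0.014 m and x of cap_end in the frame of neck above 0 m), for 0.1 s.
2. the cap is screwed clockwise fully down on the neck (z of cap in the frame of neck below 0.001 m and x of cap_end in the frame of neck below 0 m and y of cap_end in the frame of neck below 0 m and angle between cap's own z axis and vertical below 0.05 rad and horizontal distance between cap and neck below 0.003 m), for 0.2 s.
At the end, for the whole second after the job is handed in: cap screwed on: flange within 1 mm of the neck top, cap turned at least 1.57 rad clockwise of the thread starts, level within 0.05 rad, on the neck axis within 3 mm, at rest and let go (all of step 2 and linear speed of cap below 0.02 m/s and angular speed of cap below 0.1 rad/s); the robot touches nothing.
It fails at once if the cap is turned forward past 1.9 rad of the starts while still standing on top of the thread (z of cap in the frame of neck above 0.008 m and x of cap_end in the frame of neck below -0.0087 m).
It fails at once if the cap is lifted off its neck (z of cap in the frame of neck above 0.018 m).
It fails at once if a bystander is shifted by more than 3 cm (distance of any of socket, coolant_cap, hammer, screwdriver, wood_block, oil_filter from where it was at the start of the episode above 0.03 m).
It also fails if it takes over 42 s, if anything falls off the work surface, if the arm or the gripper's body presses on something with over 40 N, if the wrist force passes 120 N, or if a joint passes its speed limit or range.

## Robot

A 6-joint arm with a two-finger parallel gripper is mounted at the origin on the work surface. World frame = base frame: x ahead of the robot, y to its left, z up, the work surface at z = 0. Lengths are in m, angles in degrees, forces in N, time in s.
With the tool pointing down it reaches from about 0.375 to 0.9 m from the base axis. Payload 3.1 kg.
Tool frame: the origin (TCP) lies at the very end of the fingers, on their centre line; the grasp point (between the pads) lies bot.hold_point_z behind it (bot.hold_point_z is the distance from the TCP to the grasp point, in m); z points along the fingers, y is the line along which they close (so a half turn about z gives the same grasp; the last joint's range is limited). The gripper opens to 87 mm and grips with 3 to 60 N. Pads are 19 mm wide; open, the fingers measure 117 mm over their backs; the gripper's body (75 mm by 190 mm) begins 51 mm behind the grasp point.
Start: joints at [62.653, 30.224, 82.088, -0, 67.689, -10.227], TCP at [0.184, 0.597, 0.223] pointing down, gripper open.
Joint ranges: [-176.69, 176.69], [-43.24, 126.21], [12.49, 139.97], [-82, 262], [0, 151.66], [-163.58, 163.58]. Speed limits (degrees/s): [159.86, 159.86, 180, 180, 180, 180].

## Interface

Orientations are given as a 3x3 rotation matrix whose columns are the frame's x, y, z axes.
In Python, from rig import bot gives the robot as it stands.
- The arm moves only by the tool apply_moves, never from a script. Its argument "plan" is one flat list of numbers, 4 for each row, row after row: the shift along the world's x, y, z normalised to -1 to 1, where 1 is 0.05 m, then the turn about the world's z normalised to -1 to 1, where 1 is 10 degrees. A call has 1 to 12 rows; each row shifts and turns the commanded pose from where the row before left it; what a row does not reach is not made up. A row lasts 1/8 s, in which the tool goes at most 62.5 mm and 10.7 degrees, less where a joint would pass 70% of its speed; a pose out of reach is approached as far as the arm can. A call with a number of a shift or a turn outside -1 to 1 is refused whole. A call with a gripper value outside its range is refused whole. "grip" is the closure, from -1 (fully open) to 1 (shut), so that 0 is half open, set as the call begins (left out, the last holds). The fingers move at their own pace and stop on an object; the grip force is fixed at half the most. Time passes only in rows, so rows that do not move let the fingers close. It gives the time, the measured TCP pose, the force, the opening and the grip force at its end, in the units of the state.
- bot.read_state(): the state, without advancing time (a new reading comes with each control period).
- bot.capture(name): name is "scene" or "top"; returns (picture, depth): 384x512x3 uint8, red, green, blue; 384x512 float32, m along the optical axis (not along the pixel's ray), 0 where there is no reading.
- bot.camera_info(name): a dict with "vertical_fov" (degrees; the focal length in pixels is half the picture's height over the tangent of half this angle, whatever the lens; pixels are square), "cx", "cy" (the principal point, pixels), "rvec" (rotation vector, rad) and "tvec" (3), from world to camera coordinates, as OpenCV has them. Camera axes: x right, y down, z forward; pixel columns grow to the right and rows downward; lengths in m; the calibration is good to about 2 mm. A picture is of the moment at which its call begins. camera_info takes no time and is no camera call.
- bot.hand_in(): hands the job in; it is judged then, once.
Trained networks look in the newest picture that a camera, given by its name, has taken for a name from the list of things; names that differ only in an ending like _2 or _b are one class to them, and where a whole thing is asked for, a point or a joint stands for the part that bears it (a point fixed in the world has none). Each returns a list of dicts, best first, with "p" (0 to 1); they miss things now and then, are a little off and sometimes report something else, mostly with a low value. They report only what shows in the picture. A call takes as long as a camera call. They do not tell look-alikes from the thing itself.
- bot.outline_of(camera, target): "mask" (384x512 bool, what is visible of it) and "xy" ([column, row] as shares, 0 to 1, of the picture: columns of its width, rows of its height, amid what is visible of it).
- bot.pinpoint(camera, target): "xy" ([column, row] as shares, 0 to 1, of the picture: columns of its width, rows of its height: a listed point, or the origin of a listed thing).
The state is a dict: "time_s": time; "joint_positions": joint angles; "qvel": joint speeds; "tau": joint torques, N m; "position": TCP position; "tcp_rot": TCP orientation; "force": force on the tool from outside, world axes, zero at the start; "moment": the same for the moment, N m; "opening": opening from 0.0 (shut) to 1.0 (fully open); "grasp_force": force on a finger pad.
Only numpy, scipy, OpenCV 4.12 (cv2) and the standard library are available. Lean on these libraries where they do the work, as an engineer would, in place of code of your own. Each camera call takes 0.05 s, during which the arm holds its last target. There are 200 camera calls.

## Working session

There is one attempt and no reset: what is moved stays moved. The work goes in short steps, Python scripts to look and compute and a tool call to move; the robot and the scene stay as the last step left them, time stands still between calls to the robot, and variables do not carry over. Pictures are saved under pics/ and viewed, at most 10 in all, crops included, and the job is handed in when it is done.

Besides the shell and the picture viewer there is one more tool, called after "Emit:" by a JSON object that holds its "fn" and its "kwargs". apply_moves: Moves the arm, as the interface text tells. Its arguments: {"type":"object","properties":{"plan":{"type":"array","items":{"type":"number"}},"grip":{"type":"number"}},"required":["plan"]}

```bash
mkdir -p pics
cat > h.py <<'E'
import numpy as np, cv2
from rig import bot
def cam(n):
    c=bot.camera_info(n); R=cv2.Rodrigues(np.array(c['rvec'],float))[0]; t=np.array(c['tvec'],float).ravel()
    f=192/np.tan(np.radians(c['vertical_fov'])/2); return f,c['cx'],c['cy'],R,t
def ray_z(n,u,v,z):
    f,cx,cy,R,t=cam(n); d=R.T@np.array([(u-cx)/f,(v-cy)/f,1]); o=-R.T@t
    return o+d*(z-o[2])/d[2]
def cloud(n,dep):
    f,cx,cy,R,t=cam(n); v,u=np.mgrid[:384,:512]
    P=np.stack([(u-cx)/f*dep,(v-cy)/f*dep,dep],-1)
    return (P-t)@R
def save(n,im): cv2.imwrite('pics/'+n,im[:,:,::-1])
E
python3 - <<'E'
from h import *
s=bot.read_state(); print(s['time_s'],s['position'],s['tcp_rot'],bot.hold_point_z,s['force'])
ims=[]
for n in('scene','top'):
    im,d=bot.capture(n); np.save(n+'_d.npy',d); np.save(n+'_i.npy',im); ims.append(im); print(n,{k:np.round(v,3) for k,v in bot.camera_info(n).items()})
    for tg in('cap','cap_end','cap_grip','neck','start_mark','engine'):
        for r in bot.pinpoint(n,tg)[:4]: print(n,tg,round(r['p'],2),np.round(np.array(r['xy'])*[512,384],1))
save('a_scene.png',ims[0]); save('a_top.png',ims[1])
E
```

```text
0.0 [0.18360917 0.59666904 0.22157507] [[-9.55695535e-01  2.94355378e-01 -9.78089484e-04]
 [ 2.94356761e-01  9.55693731e-01 -1.89440710e-03]
 [ 3.77125070e-04 -2.09838366e-03 -9.99997727e-01]] 0.0187 [-0.00603739 -0.20264996  0.29016703]
scene {'vertical_fov': np.float64(55.031), 'cx': np.float64(260.236), 'cy': np.float64(188.486), 'rvec': array([ 0.937,  2.272, -1.282]), 'tvec': array([ 0.357, -0.006,  1.391])}
scene cap 0.91 [294.1 201.8]
scene cap 0.86 [333.5 308. ]
scene cap_end 0.74 [284.9 192.2]
scene cap_end 0.69 [348.9 310.6]
scene cap_grip 0.73 [256.4 257.7]
scene cap_grip 0.72 [292.7 195.6]
scene cap_grip 0.61 [336.3 303.4]
scene neck 0.73 [295.4 201.7]
scene start_mark 0.83 [283.6 218.7]
scene start_mark 0.52 [175.7 183.3]
scene engine 0.89 [258.5 257.7]
top {'vertical_fov': np.float64(52.711), 'cx': np.float64(255.854), 'cy': np.float64(194.458), 'rvec': array([ 2.217, -2.185,  0.083]), 'tvec': array([-0.062,  0.467,  1.368])}
top cap 0.74 [221.2 227.8]
top cap 0.71 [153.8 172.8]
top cap 0.6 [205.  185.1]
top cap_end 0.64 [212.4 175. ]
top cap_end 0.63 [146.7 170.7]
top cap_end 0.57 [228.3 225.7]
top cap_grip 0.83 [222.1 232.3]
top cap_grip 0.64 [204.2 183. ]
top cap_grip 0.49 [152.4 171.6]
top cap_grip 0.2 [126.8 140.4]
top neck 0.61 [203.  183.8]
top neck 0.44 [127.2 140.7]
top start_mark 0.74 [203.6 170.6]
```

View pics/a_scene.png

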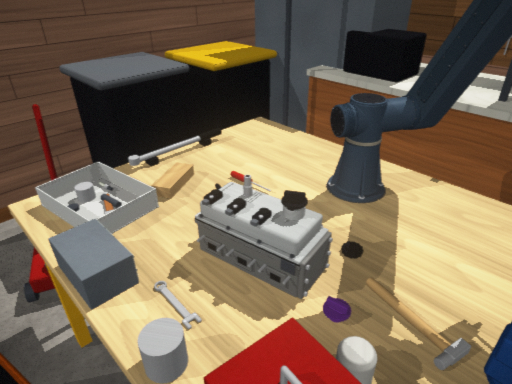

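View pics/a_top.png

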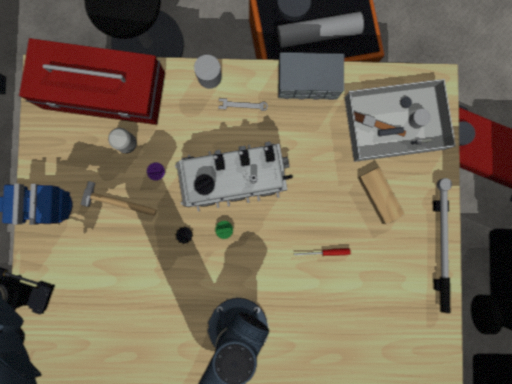

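Run:
```python
from h import *
im=np.load('top_i.npy'); a=cv2.resize(im[150:220,160:250],None,fx=6,fy=6,interpolation=cv2.INTER_CUBIC)
save('b_top.png',a)
for n,u,v,z in [('scene',294.1,201.8,.209),('scene',292.7,195.6,.227),('scene',284.9,192.2,.227),('scene',283.6,218.7,.178),('top',205,185.1,.209),('top',204.2,183,.227),('top',212.4,175,.227),('top',203.6,170.6,.178)]: print(n,u,v,ray_z(n,u,v,z).round(4))
P=cloud('top',np.load('top_d.npy'))
z=P[165:205:2,185:225:2,2]; print((z*1000).astype(int))
```

```text
scene 294.1 201.8 [0.4859 0.1072 0.209 ]
scene 292.7 195.6 [0.4883 0.1037 0.227 ]
scene 284.9 192.2 [0.4901 0.0791 0.227 ]
scene 283.6 218.7 [0.5257 0.1089 0.178 ]
top 205 185.1 [0.4834 0.1038 0.209 ]
top 204.2 183 [0.4883 0.1043 0.227 ]
top 212.4 175 [0.5129 0.0802 0.227 ]
top 203.6 170.6 [0.5316 0.1127 0.178 ]
[[ 173  173  175  170  174  174  169  169  170  173  170  175  173  176
   170  190  191  192  194  194]
 [ 173  172  178  172  169  175  175  171  172  166  172  173  173  172
   171  190  195  192  190  190]
 [ 172  169 1393  169  173  175  171  172  172  172  173  171  174  172
   172  188  189  185  187  179]
 [ 172  172  174  175  172  171  170  168  174  172  172  178  174  167
   173  171  170  173  172  172]
 [ 168  173  170  173  172  171  172  168  172  177  170  165  169  176
   169  171  172  172  177  175]
 [ 174  169  169  171  176  170  174  214  219  216  210  213  214  168
   171  171  172  171  172  175]
 [ 168  173  171  168  173  174  215  217  217  215  216  215  215  216
   173  167  171  170  176  176]
 [ 173  172  172  173  175  218  216  218  215  214
[... 614 characters left out ...]
6  214  217  215  215  215  213  216
   174  177  172  170  171  173]
 [ 115  171  171  169  173  171  169  217  211  216  218  212  211  168
   171  172  173  167  171  175]
 [ 125  171  169  169  169  172  177  174  173  173  169  173  172  173
   175  175  173  171  171  173]
 [ 122  164  167  172  171  170  170  170  175  171  175  174  167  172
   173  169  168  165  164  154]
 [ 124  166  167  174  172  176  172  170  170  169  168  166  164  160
   143  127  127  124  133  127]
 [ 122  124  172  170  168  166  167  158  143  128  122  125  130  129
   123  124  126  110  127    4]
 [ 122  125  122  137  130  123  124  124  124  125  121  108  104   79
    70    0   64   -3   -1    0]]
```

View pics/b_top.png

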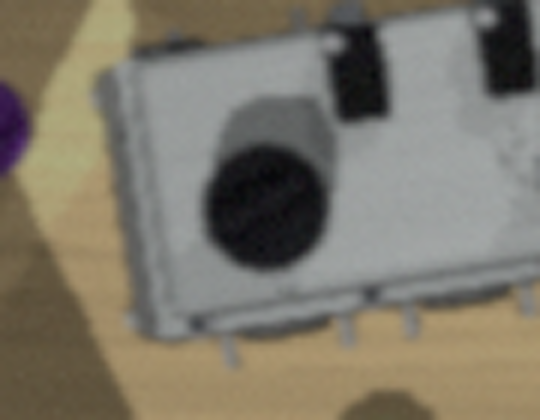

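```bash
cat >> h.py <<'E'
def capfit(P,c0=(.487,.104)):
    Q=P.reshape(-1,3); r=np.hypot(Q[:,0]-c0[0],Q[:,1]-c0[1]); Q=Q[r<.045]
    zt=np.percentile(Q[:,2],98)
    F=Q[Q[:,2]>.197]; B=Q[Q[:,2]>zt-.011]
    (cx,cy),rad=cv2.minEnclosingCircle((F[:,:2]*1000).astype(np.float32))
    w=np.linalg.eigh(np.cov(B[:,:2].T)); a=np.degrees(np.arctan2(w[1][1,1],w[1][0,1]))
    a=(a+90)%180-90
    fl=F[F[:,2]<zt-.013]
    return dict(c=(cx,cy,rad),bar=(B.mean(0)*1000).round(1),ang=round(a,1),zbar=round(np.median(B[:,2])*1000,1),zfl=round(np.median(fl[:,2])*1000,1),n=(len(F),len(B)))
E
python3 - <<'E'
from h import *
P=cloud('top',np.load('top_d.npy')); print('top',capfit(P))
P2=cloud('scene',np.load('scene_d.npy')); print('scene',capfit(P2))
Q=P.reshape(-1,3); m=(abs(Q[:,2]-.173)<.008)&(np.hypot(Q[:,0]-.52,Q[:,1]-.03)<.25)
r=cv2.minAreaRect((Q[m][:,:2]*1000).astype(np.float32)); print(r,m.sum(), np.median(Q[m][:,2]))
m=(Q[:,2]>.04)&(Q[:,2]<.21)&(np.hypot(Q[:,0]-.52,Q[:,1]-.03)<.22)&(Q[:,0]>.4)
print(cv2.minAreaRect((Q[m][:,:2]*1000).astype(np.float32)))
w=np.linalg.eigh(np.cov(Q[m][:,:2].T))[1][:,1];print('axis',w,Q[m].mean(0))
m=(np.hypot(Q[:,0]-.52,Q[:,1]-.03)<.3)&(Q[:,2]>.2);
print('tall stuff'); 
for p in Q[m&(np.hypot(Q[:,0]-.487,Q[:,1]-.104)>.05)][::4]: print(p.round(3),end=' ')
E
```

```text
top {'c': (485.7202453613281, 108.12425231933594, 33.07968521118164), 'bar': array([485.4, 107.1, 237. ]), 'ang': np.float64(-58.3), 'zbar': np.float64(237.0), 'zfl': np.float64(216.1), 'n': (356, 88)}
scene {'c': (487.8468017578125, 107.97035217285156, 33.21696090698242), 'bar': array([488.5, 109.8, 234.9]), 'ang': np.float64(-58.0), 'zbar': np.float64(236.2), 'zfl': np.float64(215.6), 'n': (454, 134)}
((532.2198486328125, 10.893722534179688), (146.5439453125, 334.9150695800781), 10.41716194152832) 3287 0.17218073435731854
((529.9923095703125, 19.046035766601562), (197.97996520996094, 380.6191711425781), 10.776355743408203)
axis [-0.16866768  0.98567298] [0.52156281 0.01844973 0.16025405]
tall stuff
[ 0.389 -0.031  1.394] [ 0.389 -0.031  1.394] [ 0.389 -0.031  1.394] [ 0.389 -0.031  1.394] [ 0.389 -0.031  1.394] [ 0.389 -0.031  1.394] [ 0.389 -0.031  1.394] [ 0.389 -0.031  1.394] [ 0.389 -0.031  1.394] [ 0.389 -0.031  1.394] [ 0.389 -0.031  1.394] [ 0.389 -0.031  1.394] [ 0.389 -0.031  1.394] [ 0.389 -0.031  1.394] [ 0.389 -0.031  1.394] [ 0.389 -0.031  1.394] [ 0.389 -0.031  1.394]
[... 3486 characters left out ...]
31  1.394] [ 0.389 -0.031  1.394] [ 0.389 -0.031  1.394] [ 0.389 -0.031  1.394] [ 0.389 -0.031  1.394] [ 0.389 -0.031  1.394] [ 0.389 -0.031  1.394] [ 0.389 -0.031  1.394] [ 0.389 -0.031  1.394] [ 0.389 -0.031  1.394] [ 0.389 -0.031  1.394] [ 0.389 -0.031  1.394] [ 0.389 -0.031  1.394] [ 0.389 -0.031  1.394] [ 0.389 -0.031  1.394] [ 0.389 -0.031  1.394] [ 0.389 -0.031  1.394] [ 0.389 -0.031  1.394] [ 0.389 -0.031  1.394] [ 0.389 -0.031  1.394] [ 0.389 -0.031  1.394] [ 0.389 -0.031  1.394] [ 0.389 -0.031  1.394] [ 0.389 -0.031  1.394] [ 0.389 -0.031  1.394] [ 0.389 -0.031  1.394] [ 0.389 -0.031  1.394] [ 0.389 -0.031  1.394] [ 0.389 -0.031  1.394] [ 0.389 -0.031  1.394] [ 0.389 -0.031  1.394]
```

The candidates in the top picture are:
- black barred cap on the neck at (205,184)
- purple one at (155,171)
- green one at (223,229)
- coolant cap at (184,234)

I choose the black one on the neck. The crop shows it, with its bar running from upper right to lower left at about −58° in world. The ribs lie at about +10°, so the cap has to go back about 68°.

Emit:
{"fn": "apply_moves", "kwargs": {"plan": [0.5, -0.8, 0.4, -0.34, 0.5, -0.8, 0.4, -0.34, 0.5, -0.8, 0.4, -0.34, 0.5, -0.8, 0, -0.34, 0.5, -0.8, 0, -0.34, 0.5, -0.8, 0, -0.34, 0.5, -0.8, 0, -0.34, 0.5, -0.8, 0, -0.34, 0.5, -0.8, 0, -0.34, 0.5, -0.8, 0, -0.34, 0.5, -0.8, 0, -0.34, 0.5, -0.8, 0, -0.34], "grip": 0.3}}

```text
time_s: 2.2
position: [0.4847, 0.1159, 0.2828]
tcp_rot: [[-0.529, 0.848, 0.001], [0.848, 0.529, 0.0], [-0.0, 0.001, -1.0]]
force: [0.1, 0.7, 0.3]
opening: 0.355
grasp_force: 0.0
```

Emit:
{"fn": "apply_moves", "kwargs": {"plan": [0, 0, 0, 0, 0, 0, 0, 0]}}

```text
time_s: 2.45
position: [0.4834, 0.1175, 0.2824]
tcp_rot: [[-0.531, 0.847, -0.001], [0.847, 0.531, 0.001], [0.001, -0.001, -1.0]]
force: [-0.2, -0.2, -0.5]
opening: 0.348
grasp_force: 0.0
```

```bash
cat >> h.py <<'E'
def st():
    s=bot.read_state(); R=s['tcp_rot']; R=np.array(R)
    print('t',round(s['time_s'],2),'p',np.round(s['position'],4),'yawy',round(np.degrees(np.arctan2(R[1,1],R[0,1])),1),'tilt',R[:,2].round(3),'F',np.round(s['force'],1),'M',np.round(s['moment'],2),'op',round(s['opening']*87,1),'gf',s['grasp_force'])
E
python3 -c "
from h import *
st()"
```

```text
t 2.45 p [0.4834 0.1175 0.2824] yawy 32.1 tilt [-0.001  0.001 -1.   ] F [-0.2 -0.2 -0.5] M [-0.09  0.07 -0.03] op 30.3 gf 0.0
```

Emit:
{"fn": "apply_moves", "kwargs": {"plan": [0.07, -0.19, 0, 0, 0, 0, -0.3, 0, 0, 0, -0.3, 0, 0, 0, -0.3, 0, 0, 0, -0.3, 0, 0, 0, 0, 0]}}

```text
time_s: 3.2
position: [0.4862, 0.1083, 0.2217]
tcp_rot: [[-0.532, 0.846, -0.003], [0.846, 0.532, -0.0], [0.001, -0.002, -1.0]]
force: [-0.3, -1.0, -0.0]
opening: 0.348
grasp_force: 0.0
```

Emit:
{"fn": "apply_moves", "kwargs": {"plan": [0, 0, 0, 0, 0, 0, 0, 0, 0, 0, 0, 0], "grip": 0.62}}

```text
time_s: 3.58
position: [0.4877, 0.1078, 0.2231]
tcp_rot: [[-0.531, 0.847, 0.001], [0.847, 0.531, -0.0], [-0.001, 0.001, -1.0]]
force: [-0.5, -0.1, 0.4]
opening: 0.2
grasp_force: 0.1
```

```bash
python3 -c "
from h import *
st()"
```

```text
t 3.58 p [0.4877 0.1078 0.2231] yawy 32.1 tilt [ 0.001 -0.    -1.   ] F [-0.5 -0.1  0.4] M [-0.09  0.04 -0.02] op 17.4 gf 0.0660407985560596
```

Emit:
{"fn": "apply_moves", "kwargs": {"plan": [0, 0, 0, 0.5, 0, 0, 0, 0.5, 0, 0, 0, 0.5, 0, 0, 0, 0.5, 0, 0, 0, 0.5, 0, 0, 0, 0.5, 0, 0, 0, 0.5, 0, 0, 0, 0.5, 0, 0, 0, 0.5, 0, 0, 0, 0.5, 0, 0, 0, 0, 0, 0, 0, 0]}}

```text
time_s: 5.08
position: [0.4873, 0.1078, 0.2227]
tcp_rot: [[-0.99, 0.139, -0.0], [0.139, 0.99, -0.0], [0.0, -0.0, -1.0]]
force: [-0.8, 0.3, 1.1]
opening: 0.19
grasp_force: 1.0
```

```bash
python3 -c "
from h import *
st()
for n in('scene','top'):
    im,d=bot.capture(n); save('c_%s.png'%n,cv2.resize(im[150:250,200:350] if n=='scene' else im[150:220,160:250],None,fx=5,fy=5)); print(n,capfit(cloud(n,d)))
    for tg in('cap_end','start_mark'):
        for r in bot.pinpoint(n,tg)[:3]: print(tg,round(r['p'],2),np.round(np.array(r['xy'])*[512,384],1))
"
```

```text
t 5.08 p [0.4873 0.1078 0.2227] yawy 82.0 tilt [-0. -0. -1.] F [-0.8  0.3  1.1] M [-0.    0.26 -0.04] op 16.5 gf 0.9796013963932637
scene {'c': (487.0367736816406, 103.94647979736328, 44.96578598022461), 'bar': array([490.4,  91.1, 567.1]), 'ang': np.float64(71.4), 'zbar': np.float64(565.3), 'zfl': np.float64(403.1), 'n': (4357, 373)}
cap_end 0.93 [346.3 310.8]
cap_end 0.51 [288.3 199.3]
start_mark 0.95 [285. 218.]
top {'c': (486.9172668457031, 104.04612731933594, 44.98274612426758), 'bar': array([484.6,  84.2, 572.9]), 'ang': np.float64(86.2), 'zbar': np.float64(570.8), 'zfl': np.float64(558.6), 'n': (1251, 97)}
cap_end 0.52 [148.2 171.1]
cap_end 0.5 [227.2 227.3]
cap_end 0.45 [316.6 252.9]
start_mark 0.85 [205.2 167.3]
start_mark 0.72 [317.3 250.9]
```

Emit:
{"fn": "apply_moves", "kwargs": {"plan": [0, 0, 0, 0.25, 0, 0, 0, 0.25, 0, 0, 0, 0.25, 0, 0, 0, 0.25, 0, 0, 0, 0.25, 0, 0, 0, 0.25, 0, 0, 0, 0, 0, 0, 0, 0]}}

```text
time_s: 6.38
position: [0.4877, 0.1078, 0.2225]
tcp_rot: [[-0.992, -0.123, 0.0], [-0.123, 0.992, 0.0], [-0.0, -0.0, -1.0]]
force: [0.3, 0.9, -0.3]
opening: 0.187
grasp_force: 0.0
```

```bash
python3 -c "
from h import *
st()
im,d=bot.capture('scene'); save('d_scene.png',cv2.resize(im[160:250,230:350],None,fx=6,fy=6,interpolation=cv2.INTER_CUBIC)); P=cloud('scene',d).reshape(-1,3)
c=[.4868,.108]
r=np.hypot(P[:,0]-c[0],P[:,1]-c[1]); Q=P[(r<.031)&(P[:,2]>.2)&(P[:,2]<.245)]; print(np.histogram(Q[:,2],bins=np.arange(.198,.246,.003)))
"
```

```text
t 6.38 p [0.4877 0.1078 0.2225] yawy 97.0 tilt [ 0.  0. -1.] F [ 0.3  0.9 -0.3] M [ 0.01 -0.   -0.01] op 16.3 gf 0.005609378249573638
(array([ 1, 10,  9, 96, 59, 17,  9,  8, 15, 16, 35, 42, 12, 17, 16]), array([0.198, 0.201, 0.204, 0.207, 0.21 , 0.213, 0.216, 0.219, 0.222,
       0.225, 0.228, 0.231, 0.234, 0.237, 0.24 , 0.243]))
```

View pics/d_scene.png

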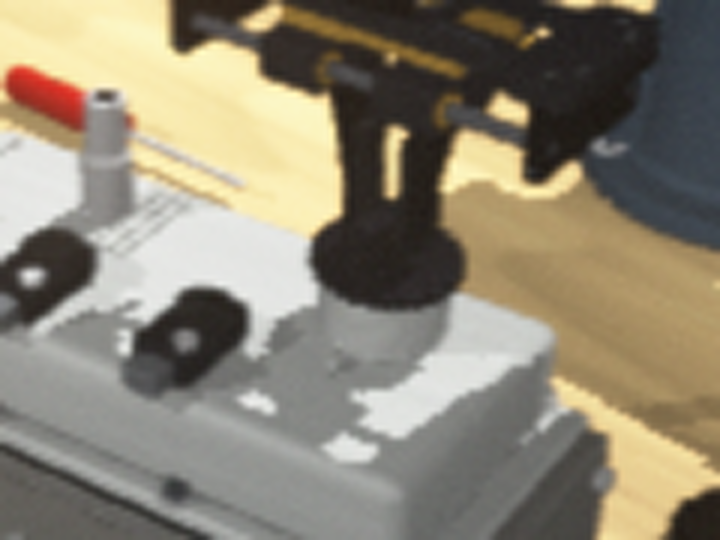

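The image shows the flange lower on the neck. Its top is at about 209.5 mm, down from 215.7 mm, so the cap has dropped into the thread at around crop pixel (385,255). Next I lower the fingers and screw clockwise.

Emit:
{"fn": "apply_moves", "kwargs": {"plan": [0, 0, -0.12, 0, 0, 0, 0, -0.7, 0, 0, -0.01, -0.7, 0, 0, -0.01, -0.7, 0, 0, -0.01, -0.7, 0, 0, -0.01, -0.7, 0, 0, -0.01, -0.7, 0, 0, -0.01, -0.7, 0, 0, -0.01, -0.7, 0, 0, -0.01, -0.7, 0, 0, 0, -0.7, 0, 0, 0, 0]}}

```text
time_s: 7.92
position: [0.487, 0.1069, 0.2124]
tcp_rot: [[-0.457, 0.889, -0.001], [0.889, 0.457, -0.002], [-0.001, -0.002, -1.0]]
force: [-1.9, -3.8, 3.6]
opening: 0.192
grasp_force: 2.2
```

Emit:
{"fn": "apply_moves", "kwargs": {"plan": [0, 0, 0, -0.4, 0, 0, 0, -0.4, 0, 0, 0, -0.4, 0, 0, 0, -0.4, 0, 0, 0, -0.3, 0, 0, 0, -0.3, 0, 0, 0, 0]}}

```text
time_s: 8.8
position: [0.4866, 0.1065, 0.212]
tcp_rot: [[-0.092, 0.996, -0.002], [0.996, 0.092, -0.003], [-0.003, -0.002, -1.0]]
force: [-0.8, -6.3, -0.2]
opening: 0.192
grasp_force: 4.2
```

```bash
cat >> h.py <<'E'
def hs():
    im,d=bot.capture('scene'); P=cloud('scene',d).reshape(-1,3)
    r=np.hypot(P[:,0]-.4868,P[:,1]-.108); Q=P[(r<.031)&(P[:,2]>.198)&(P[:,2]<.245)]; print(np.histogram(Q[:,2],bins=np.arange(.198,.246,.003))[0])
    return im
E
python3 -c "
from h import *
st(); hs()"
```

```text
t 8.8 p [0.4866 0.1065 0.212 ] yawy 5.3 tilt [-0.002 -0.003 -1.   ] F [-0.8 -6.3 -0.2] M [-1.05  0.29  0.09] op 16.7 gf 4.229152193292975
[ 14  14 100  34  16  19  22  22  22  30  34  15  13  14  14]
```

Emit:
{"fn": "apply_moves", "kwargs": {"plan": [0, 0, 0, -0.3, 0, 0, 0, -0.3, 0, 0, 0, -0.3, 0, 0, 0, -0.3, 0, 0, 0, 0, 0, 0, 0, 0]}}

```text
time_s: 9.6
position: [0.4863, 0.1062, 0.2117]
tcp_rot: [[0.117, 0.993, -0.003], [0.993, -0.117, -0.003], [-0.004, -0.003, -1.0]]
force: [-1.3, -7.7, -1.0]
opening: 0.188
grasp_force: 5.1
```

```bash
python3 -c "
from h import *
st(); hs()"
```

```text
t 9.6 p [0.4863 0.1062 0.2117] yawy -6.7 tilt [-0.003 -0.003 -1.   ] F [-1.3 -7.7 -1. ] M [-1.15  0.32  0.17] op 16.4 gf 5.069405537797138
[ 14  14 100  35  19  17  18  19  20  45  26  18  16  15  17]
```

Emit:
{"fn": "apply_moves", "kwargs": {"plan": [0, 0, 0, -0.3, 0, 0, 0, -0.3, 0, 0, 0, 0, 0, 0, 0, 0]}}

```text
time_s: 10.15
position: [0.4861, 0.1062, 0.2116]
tcp_rot: [[0.22, 0.976, -0.004], [0.976, -0.22, -0.004], [-0.004, -0.003, -1.0]]
force: [-1.7, -6.8, -0.8]
opening: 0.191
grasp_force: 7.7
```

```bash
python3 -c "
from h import *
st(); hs()"
```

```text
t 10.15 p [0.4861 0.1062 0.2116] yawy -12.7 tilt [-0.004 -0.004 -1.   ] F [-1.7 -6.8 -0.8] M [-1.23  0.4   0.22] op 16.6 gf 7.7304325718432665
[  6  10 117  25  13  20  17  24  17  40  29  15  16  16  14]
```

Emit:
{"fn": "apply_moves", "kwargs": {"plan": [0, 0, 0, 0, 0, 0, 0, 0, 0, 0, 0, 0, 0, 0, 0.4, 0, 0, 0, 0.6, 0, 0, 0, 0.8, 0, -0.8, 0, 0.5, 0, -1, 0, 0.5, 0, -1, 0, 0, 0, -0.5, 0.5, 0, 0, 0, 0, 0, 0], "grip": 0.2}}

```text
time_s: 11.58
position: [0.3206, 0.1337, 0.3528]
tcp_rot: [[0.221, 0.975, 0.001], [0.975, -0.221, 0.001], [0.001, 0.001, -1.0]]
force: [0.6, 0.1, 0.4]
opening: 0.399
grasp_force: 0.0
```

```bash
python3 -c "
from h import *
st()
for n in('scene','top'):
    im,d=bot.capture(n); save('e_%s.png'%n,cv2.resize(im[160:250,230:350] if n=='scene' else im[140:230,150:270],None,fx=6,fy=6,interpolation=cv2.INTER_CUBIC)); P=cloud(n,d); P=P[P[:,:,2]<.26]; print(n,capfit(P))
"
```

```text
t 11.57 p [0.3206 0.1337 0.3528] yawy -12.7 tilt [ 0.001  0.001 -1.   ] F [0.6 0.1 0.4] M [-0.09  0.11 -0.05] op 34.7 gf 0.0
scene {'c': (485.7867126464844, 108.43265533447266, 33.73885726928711), 'bar': array([488.5, 111. , 224.7]), 'ang': np.float64(89.0), 'zbar': np.float64(225.9), 'zfl': np.float64(206.0), 'n': (385, 123)}
top {'c': (485.57904052734375, 108.93201446533203, 33.0309944152832), 'bar': array([485.3, 108.7, 226.7]), 'ang': np.float64(88.4), 'zbar': np.float64(227.0), 'zfl': np.float64(205.5), 'n': (352, 85)}
```

View pics/e_scene.png

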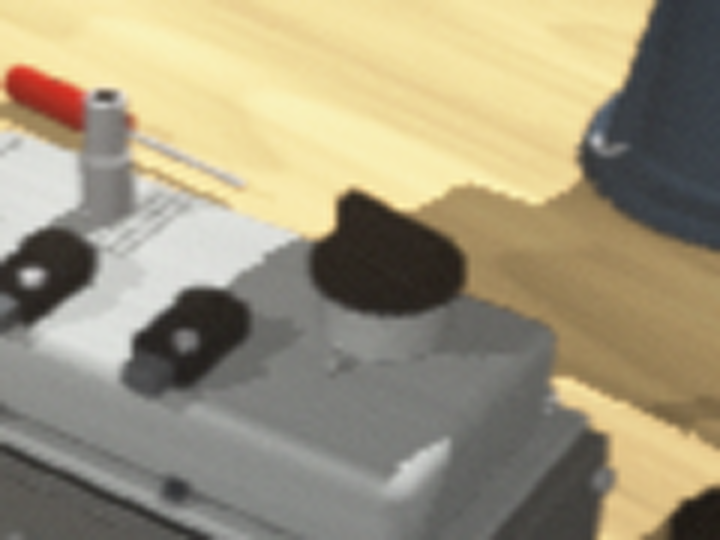

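The picture shows the cap level, with its flange down on the neck at crop pixel (385,265). The top depth data puts the bar at −91° in world, about 1.78 rad clockwise of the ribs, with a gap of about 0. The gripper is clear of everything.

```bash
python3 -c "
from rig import bot
print(bot.hand_in())"
```

```text
the job is handed in; nothing more can be done
None
```

The cap dropped into the thread start, was screwed clockwise until the flange was down (about 1.78 rad past the ribs), was let go, and the job was handed in at about 12 s; no verdict came back, and I did not re-measure the other objects.

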